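Unhook the oil stone from its sprung honing cradle

ROBOT

A 6-joint arm with a two-finger parallel gripper is mounted at the origin on the work surface; the furniture and walls round the work are solid. World frame = base frame: x ahead of the robot, y to its left, z up, the work surface at z = 0. Lengths are in m, angles in degrees, forces in N, time in s.
With the tool pointing down it reaches from about 0.3 to 0.875 m from the base axis. Payload 6.4 kg.
Tool frame: the origin (TCP) lies midway between the tips of the shut fingers; the grasp point (between the pads) lies 19 mm behind it (env.grip_point_offset is the distance from the TCP to the grasp point, in m); z points along the fingers, y is the line along which they close (so a half turn about z gives the same grasp; the last joint's range is limited). The gripper opens to 88 mm and grips with 3 to 60 N. Pads are 18 mm wide; open, the fingers measure 123 mm over their backs; the gripper's body (75 mm by 187 mm) begins 45 mm behind the grasp point.
Start: joints at [-82.122, 10.359, 92.074, -0, 77.567, -11.82], TCP at [0.194, -0.541, 0.239] pointing down, gripper open.
Joint ranges: [-171.53, 171.53], [-51.25, 118.39], [17.06, 147.69], [-65.23, 245.23], [0, 150.52], [-178.68, 178.68]. Speed limits (degrees/s): [147.25, 147.25, 172.46, 180, 180, 180].

INTERFACE

Orientations are given as [roll, pitch, yaw] about the fixed x, y, z axes, in that order (R = Rz(yaw) Ry(pitch) Rx(roll)).
In Python, from plant import env gives the robot as it stands.
- The arm moves only by the shell command python3 -m pendant 'ROWS'. ROWS is JSON, a list of rows, each a list of 7 numbers: the shift along the tool's x, y, z in mm, then the turn, a rotation vector about the tool's x, y, z in degrees, then the finger opening in mm, from 0 to 88.1. A call has 1 to 12 rows; each row shifts and turns the commanded pose from where the row before left it, along the tool's axes as they then stand; what a row does not reach is not made up. A row lasts 1/12 s, in which the tool goes at most 41.7 mm and 7.16 degrees, less where a joint would pass 70% of its speed; a pose out of reach is approached as far as the arm can. A call with a gripper value outside its range is refused whole. The fingers move at their own pace and stop on an object; the grip force is fixed at half the most. Time passes only in rows, so rows that do not move let the fingers close. It gives the time, the measured TCP pose, the force, the opening and the grip force at its end, in the units of the state.
- env.observe(): the state, without advancing time (a new reading comes with each control period).
- env.camera(name): name is "side" or "top" or "wrist"; returns a dict with "pixels" (480x640x3 uint8, blue, green, red), "intrinsics" (3x3 intrinsics, pixels), "camera_from_world" (4x4, takes a point from world to camera coordinates); the wrist camera has in their place "mount" (4x4, takes a point from camera to tool coordinates, whose origin is the TCP and whose axes are the flange's). Camera axes: x right, y down, z forward; pixel columns grow to the right and rows downward; lengths in m; the calibration is good to about 2 mm. A picture is of the moment at which its call begins: read the wrist's pose just before it. There is no depth.
- env.finish_job(): hands the job in; it is judged then, once.
Trained networks look in the newest picture that a camera, given by its name, has taken for a name from the list of things; names that differ only in an ending like _2 or _b are one class to them, and where a whole thing is asked for, a point or a joint stands for the part that bears it (a point fixed in the world has none). Each returns a list of dicts, best first, with "confidence" (0 to 1); they miss things now and then, are a little off and sometimes report something else, mostly with a low value. They report only what shows in the picture. A call takes as long as a camera call.
- env.outline_of(camera, thing): "mask" (480x640 bool, what is visible of it) and "rect" ([centre column, centre row, width, height] in pixels, round what is visible of it).
The state is a dict: "t": time; "joint_positions": joint angles; "dq": joint speeds; "effort": joint torques, N m; "ee_pos": TCP position; "tcp_rot": TCP orientation; "force": force on the tool from outside, world axes, zero at the start; "torque": the same for the moment, N m; "gripper_width": opening from 0.0 (shut) to 1.0 (fully open); "grip_force": force on a finger pad.
Only numpy, scipy, OpenCV 4.12 (cv2) and the standard library are available. Lean on these libraries where they do the work, as an engineer would, in place of code of your own. Each camera call takes 0.05 s, during which the arm holds its last target. There are 200 camera calls.

TASK

Take the oil stone out of its honing cradle and lay it flat in the drip tray. Push it back against the sprung jaw until its other end comes out from under the fixed lip, tip that end up over the lip, then draw it out from under the jaw. Feel your way: never push the jaw or pry at the lip with more than about 2 kg of force, and do not drop the stone.

Things in the scene. Friction and masses are not known exactly. Their poses are not given: they have to be found in the camera images.
- stone_mid (a point): Centre of the oil stone, 18 mm above its underside. Grey stone 50 x 150 x 18 mm on a dark wooden box 64 x 190 x 18 mm, 36 mm high in all, 0.34 to 0.55 kg. The stone is centred on the box, whose ledge shows all round: 20 mm at the ends, 7 mm at the sides. y runs along its length and at the start points to the sprung jaw; z is up. Grip it across the 50 mm of the stone.
- holder: Honing stand: fixed plywood board 104 x 340 x 15 mm, origin at the centre of its underside, y along its length to the jaw, z up. A folded steel cradle is locked on it by a wing nut, at an unmeasured place up to 5 mm either way along y. The stone sits on the cradle's floor, 18 mm above the origin, between side ears 14 mm high near the corners, 4 mm clear on either side.
- lip_end (a point): Middle of the board's top edge at the -y end, by the wing nut. At this end the cradle is bent up and over into the fixed lip, 66 mm wide, which reaches 14 mm over the box from the upright. Lip: underside 2.5 mm above the box, top 24.5 mm above the cradle's floor. At the start 3 to 14 mm of the box is under it; the box is free once its end is over 14 mm off the upright.
- jaw_end (a point): Middle of the board's top edge at the +y end. Here is the sprung jaw, 62 mm wide; its lip reaches 14 mm over the box, underside 4.5 mm above it. The jaw slides 6 mm along +y: 2.5 N to start it, 1.1 N per mm, 9 N just before a solid stop. At rest it leaves the box 11 mm of end play, so it is touched 11 mm and solid 17 mm off the upright; it follows the stone back.
- drip_tray: Fixed open steel tray 135 x 250 x 14 mm, walls and floor 2.5 mm, origin at the centre of its underside, y along its length, z up. The stone goes in lengthwise, either way round.

How it is judged (in metres and radians):
On the way:
1. the end of the stone at the fixed lip is tipped up, with the other end still down in the cradle under the jaw's lip (angle between stone_mid's own z axis and vertical between 0.08 and 0.7 rad and z of stone_mid in the frame of holder below 0.075 m and y of stone_mid in the frame of holder above -0.012 m), for 0.1 s.
At the end, for the whole second after the job is handed in: the stone lies still, right way up and flat (within 0.04 rad) on the floor of the drip tray, wholly inside its walls, and is let go (x of stone_mid in the frame of drip_tray between -0.032 and 0.032 m and y of stone_mid in the frame of drip_tray between -0.03 and 0.03 m and z of stone_mid in the frame of drip_tray between 0.017 and 0.0225 m and angle between stone_mid's own z axis and vertical below 0.04 rad and linear speed of oil_stone below 0.01 m/s); the robot touches nothing.
It fails at once if the stone is rammed into the sprung jaw or pried up against the lips: over 20 N on the jaw or on the fixed lip (contact force between oil_stone and jaw above 20 N or contact force between oil_stone and fixed_lip above 20 N).
It fails at once if the stone is dropped: out of the fingers more than about 25 mm above where it rests (contact force between the fingers and oil_stone below 0.05 N and height (world z) of stone_mid above 0.062 m).
It also fails if it takes over 56 s, if anything falls off the work surface, if the arm or the gripper's body presses on something with over 40 N, if the wrist force passes 120 N, or if a joint passes its speed limit or range.

## Working session

There is one attempt and no reset: what is moved stays moved. The work goes in short steps, Python scripts to look and compute and a shell command to move; the robot and the scene stay as the last step left them, time stands still between calls to the robot, and variables do not carry over. Pictures are saved under pics/ and viewed, at most 10 in all, crops included, and the job is handed in when it is done.

```bash
ls; mkdir -p pics
cat > h.py <<'E'
import numpy as np,cv2
from plant import env
from scipy.spatial.transform import Rotation as R
def tool():
    s=env.observe(); T=np.eye(4); T[:3,3]=s["ee_pos"]; T[:3,:3]=R.from_euler('xyz',s["tcp_rot"],degrees=True).as_matrix(); return T
def cam(n):
    T=tool(); c=env.camera(n)
    E=np.linalg.inv(c["camera_from_world"]) if n!="wrist" else T@c["mount"]
    return c["pixels"],c["intrinsics"],E   # E: world_from_cam
def ray(K,E,uv,z):
    d=E[:3,:3]@np.linalg.inv(K)@np.array([uv[0],uv[1],1.]); o=E[:3,3]
    return o+d*(z-o[2])/d[2]
def proj(K,E,p):
    q=np.linalg.inv(E)@np.append(p,1); q=K@q[:3]; return q[:2]/q[2]
E
python3 - <<'E'
from h import *
for n in ["side","top"]:
    im,K,E=cam(n); cv2.imwrite(f"pics/{n}0.png",im)
    print(n,K[0,0],E.round(3).tolist())
    for th,z in [("stone_mid",.036),("holder",.015),("drip_tray",.014)]:
        for o in env.outline_of(n,th)[:2]:
            m=o["mask"].astype(np.uint8); print(th,o["confidence"],np.round(o["rect"]))
            c=max(cv2.findContours(m,0,2)[0],key=cv2.contourArea)
            P=np.array([ray(K,E,p,z)[:2] for p in c[:,0]],np.float32)
            print(cv2.minAreaRect(P*1000))
print(env.observe())
E
```

```text
pics
side 510.0681617887489 [[-0.803, -0.373, 0.465, -0.01], [-0.596, 0.488, -0.637, 0.687], [0.011, -0.789, -0.614, 0.703], [0.0, 0.0, 0.0, 1.0]]
stone_mid 0.67 [263. 314.  93.  77.]
((460.16259765625, 212.51559448242188), (193.3437042236328, 83.9090576171875), 85.07650756835938)
holder 0.58 [248. 328. 174. 132.]
((461.56170654296875, 218.5264892578125), (343.5949401855469, 118.34884643554688), 85.3324966430664)
drip_tray 0.86 [359. 215.  80.  73.]
((482.4022216796875, -207.1003875732422), (139.85372924804688, 267.97747802734375), 11.784526824951172)
drip_tray 0.59 [260. 312.  92.  79.]
((476.4823303222656, 197.03485107421875), (197.5091552734375, 86.88426208496094), 85.51435852050781)
top 576.4364562352927 [[0.01, -0.995, 0.102, 0.325], [-1.0, -0.009, 0.003, 0.011], [-0.002, -0.102, -0.995, 1.418], [0.0, 0.0, 0.0, 1.0]]
stone_mid 0.98 [235. 239.  71.  25.]
((465.9127502441406, 208.22900390625), (173.1837158203125, 65.126220703125), 85.3132095336914)
holder 0.71 [237. 238. 142.  53.]
((465.7358093261719, 211.8350830078125), (339.4539794921875, 104.41819763183594), 85.64847564697266)
drip_tray 0.63 [413. 232. 110.  75.]
((489.093994140625, -219.74949645996094), (139.7833251953125, 255.86785888671875), 11.365829467773438)
{'t': 0.4, 'joint_positions': array([-8.21225684e+01,  1.03656632e+01,  9.20821856e+01, -2.39672894e-04,
        7.75660527e+01, -1.18229186e+01]), 'dq': array([ 0.04219459, -0.10990604, -0.13936832,  0.03588082,  0.03214275,
       -0.02422929]), 'effort': array([ 1.08731543e-03, -4.33324349e+01, -3.41691113e+01,  7.02971779e-02,
        3.33645637e-02, -5.78352206e-05]), 'ee_pos': array([ 0.19381385, -0.54129029,  0.23858331]), 'tcp_rot': array([-1.79986345e+02, -2.61917655e-03,  1.97004015e+01]), 'force': array([0.35395892, 0.15412705, 0.11469424]), 'torque': array([ 0.0411424 ,  0.01919855, -0.0262916 ]), 'grip_force': 0.0, 'gripper_width': 1.003085273298819}
```

Run:
```python
import cv2,numpy as np
s=cv2.imread("pics/side0.png")[240:420,140:360]; t=cv2.imread("pics/top0.png")[180:300,150:480]
s=cv2.resize(s,None,fx=2,fy=2,interpolation=2); t=cv2.resize(t,(330*2,240),interpolation=2)
o=np.zeros((600,660,3),np.uint8); o[:360,:440]=s; o[360:,:660]=t
cv2.imwrite("pics/c0.png",o)
```

```text
(no output)
```

View pics/c0.png

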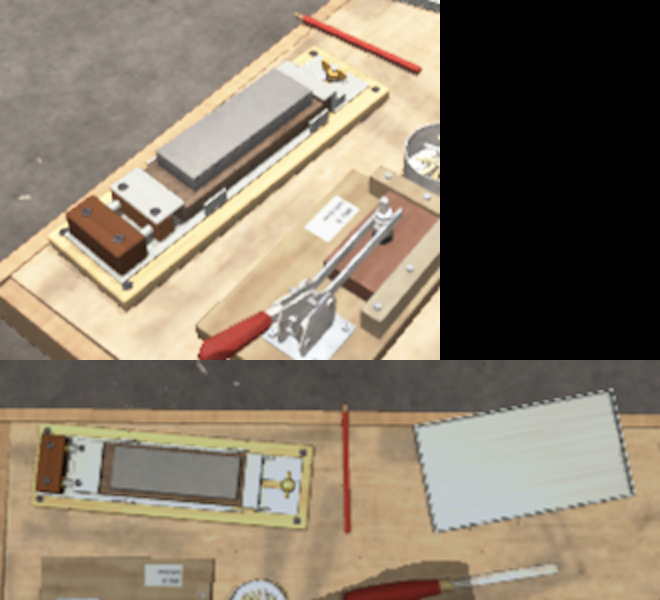

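View pics/side0.png

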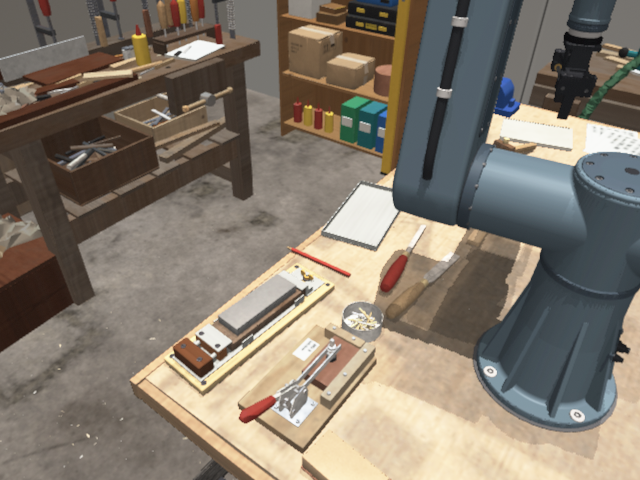

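```bash
cat >> h.py <<'E'
def plan(p,yaw,n,T=None,rv=None):
    """rows in tool frame for straight move to p (m), tool down at yaw, in n rows: equal world steps"""
    T=tool() if T is None else T
    R1=R.from_euler('xyz',[180,0,yaw],degrees=True); R0=R.from_matrix(T[:3,:3])
    w=(R0.inv()*R1).as_rotvec(degrees=True)/n; d=(np.array(p)-T[:3,3])/n*1000
    for i in range(n):
        Ri=R0*R.from_rotvec(w*i,degrees=True); print(np.r_[Ri.inv().apply(d),w].round(2).tolist())
E
python3 - <<'E'
from h import *
print(env.observe()['t']); plan([.466,.212,.22],85.6,21)
E
```

```text
0.4
[24.29, -29.4, 0.89, -0.0, -0.0, -3.14]
[25.87, -28.03, 0.89, -0.0, -0.0, -3.14]
[27.36, -26.57, 0.89, -0.0, -0.0, -3.14]
[28.78, -25.03, 0.89, -0.0, -0.0, -3.14]
[30.1, -23.42, 0.89, -0.0, -0.0, -3.14]
[31.34, -21.74, 0.89, -0.0, -0.0, -3.14]
[32.48, -19.99, 0.89, -0.0, -0.0, -3.14]
[33.53, -18.18, 0.89, -0.0, -0.0, -3.14]
[34.47, -16.32, 0.89, -0.0, -0.0, -3.14]
[35.32, -14.41, 0.89, -0.0, -0.0, -3.14]
[36.05, -12.45, 0.89, -0.0, -0.0, -3.14]
[36.68, -10.46, 0.89, -0.0, -0.0, -3.14]
[37.2, -8.43, 0.89, -0.0, -0.0, -3.14]
[37.6, -6.39, 0.89, -0.0, -0.0, -3.14]
[37.9, -4.32, 0.89, -0.0, -0.0, -3.14]
[38.08, -2.24, 0.89, -0.0, -0.0, -3.14]
[38.14, -0.15, 0.89, -0.0, -0.0, -3.14]
[38.09, 1.94, 0.89, -0.0, -0.0, -3.14]
[37.93, 4.02, 0.89, -0.0, -0.0, -3.14]
[37.65, 6.09, 0.89, -0.0, -0.0, -3.14]
[37.26, 8.14, 0.89, -0.0, -0.0, -3.14]
```

The side view shows the honing stand around (255,325) with the jaw end at (195,355), the tray at (362,213), and a low toggle clamp at (300,390). Nothing tall stands in the way, so I move over the stone.

```bash
python3 -m pendant '[[24.3,-29.4,1,0,0,-3.14,88],[25.9,-28,1,0,0,-3.14,88],[27.4,-26.6,1,0,0,-3.14,88],[28.8,-25,1,0,0,-3.14,88],[30.1,-23.4,1,0,0,-3.14,88],[31.3,-21.7,1,0,0,-3.14,88],[32.5,-20,1,0,0,-3.14,88],[33.5,-18.2,1,0,0,-3.14,88],[34.5,-16.3,1,0,0,-3.14,88],[35.3,-14.4,1,0,0,-3.14,88],[36,-12.5,1,0,0,-3.14,88],[36.7,-10.5,1,0,0,-3.14,88]]'
python3 -m pendant '[[37.2,-8.4,1,0,0,-3.14,88],[37.6,-6.4,1,0,0,-3.14,88],[37.9,-4.3,1,0,0,-3.14,88],[38.1,-2.2,1,0,0,-3.14,88],[38.1,0,1,0,0,-3.14,88],[38.1,2,1,0,0,-3.14,88],[38,4,1,0,0,-3.14,88],[37.7,6.1,1,0,0,-3.14,88],[37.3,8.1,1,0,0,-3.14,88],[0,0,0,0,0,0,88],[0,0,0,0,0,0,88]]'
python3 - <<'E'
from h import *
im,K,E=cam("wrist"); cv2.imwrite("pics/w1.png",im); print(tool().round(3).tolist(),K[0,0],E.round(3).tolist())
np.savez("w1",K=K,E=E)
for th,z in [("stone_mid",.054),("holder",.015)]:
    for o in env.outline_of("wrist",th)[:1]:
        m=o["mask"].astype(np.uint8); print(th,o["confidence"],np.round(o["rect"]))
        c=max(cv2.findContours(m,0,2)[0],key=cv2.contourArea)
        print(cv2.minAreaRect(c))
        P=np.array([ray(K,E,p,z)[:2] for p in c[:,0]],np.float32)
        print(cv2.minAreaRect(P*1000))
E
```

```text
t: 1.4
ee_pos: [0.3496, -0.1092, 0.2271]
tcp_rot: [179.9, -0.0, 57.5]
force: [1.1, -0.3, -0.0]
gripper_width: 0.999
grip_force: 0.0
t: 2.32
ee_pos: [0.4658, 0.2136, 0.2172]
tcp_rot: [-179.9, 0.0, 85.8]
force: [0.9, -0.4, 1.0]
gripper_width: 0.995
grip_force: 0.0
[[0.075, 0.997, -0.001, 0.466], [0.997, -0.075, -0.001, 0.212], [-0.001, -0.001, -1.0, 0.217], [0.0, 0.0, 0.0, 1.0]] 333.5148658419221 [[0.997, -0.068, -0.021, 0.471], [-0.072, -0.956, -0.286, 0.286], [-0.001, 0.287, -0.958, 0.362], [0.0, 0.0, 0.0, 1.0]]
stone_mid 0.6 [318. 220.  73. 171.]
((317.5, 221.5), (67.0, 171.0), 0.0)
((465.3330078125, 212.01531982421875), (166.00755310058594, 59.90888214111328), 85.43092346191406)
holder 0.85 [315. 195. 117. 317.]
((316.5, 194.5), (313.0, 111.0), 90.0)
((464.90032958984375, 215.88995361328125), (330.9532775878906, 102.8264389038086), 85.64726257324219)
```

View pics/w1.png

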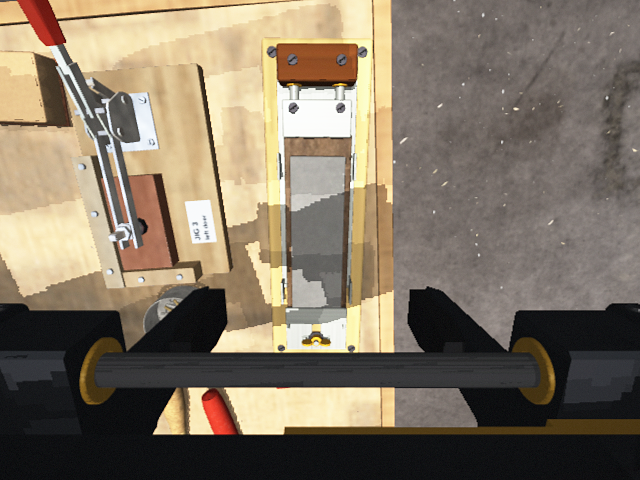

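The wrist view shows the stone's top at columns 290–345, rows 156–307. The jaw's lip edge is at row 137, with the fixed lip just below row 308. Next I turn these into positions.

Run:
```python
from h import *
d=np.load("w1.npz"); K,E=d["K"],d["E"]
f=lambda u,v,z:print((u,v),(ray(K,E,(u,v),z)[:2]*1000).round(1))
for u,v in [(290,156),(344,156),(345,307),(289,307)]: f(u,v,.054)
f(318,137,.0405); f(318,137,.036);f(318,308,.0425)
im=cv2.imread("pics/w1.png")[120:360,250:390]; cv2.imwrite("pics/w1c.png",cv2.resize(im,None,fx=2.5,fy=2.5,interpolation=2))
```

```text
(290, 156) [446.5 279.3]
(344, 156) [494.6 275.9]
(345, 307) [488.4 127. ]
(289, 307) [431.4 131.1]
(318, 137) [472.7 294. ]
(318, 137) [472.7 294.1]
(318, 308) [460.5 122. ]
```

View pics/w1c.png

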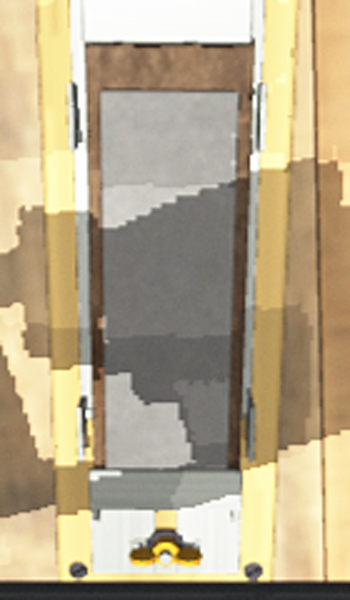

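The crop confirms it: the stone ends at row 307 and the fixed lip covers rows 308–323. About 7 mm of ledge shows, so the box sits about 13 mm under the lip. The stone's centre is near (0.4655, 0.203). I go down and grip.

```bash
python3 -m pendant '[[-4.5,0,35,0,0,0.1,88],[-4.5,0,35,0,0,0,88],[0,0,35,0,0,0,88],[0,0,35,0,0,0,88],[0,0,20,0,0,0,88],[0,0,10,0,0,0,88],[0,0,4,0,0,0,88],[0,0,3,0,0,0,88],[0,0,0,0,0,0,88],[0,0,0,0,0,0,88]]'
```

```text
t: 3.3
ee_pos: [0.4666, 0.2031, 0.0422]
tcp_rot: [179.8, -0.0, 85.5]
force: [-1.3, 1.0, -0.5]
gripper_width: 0.997
grip_force: 0.0
```

```bash
python3 -m pendant '[[0,0,2,0,0,0,88],[0,0,0,0,0,0,70],[0,0,0,0,0,0,58],[0,0,0,0,0,0,40],[0,0,0,0,0,0,40],[0,0,0,0,0,0,40],[0,0,0,0,0,0,40],[0,0,0,0,0,0,40]]'
```

```text
t: 3.97
ee_pos: [0.4653, 0.2031, 0.0387]
tcp_rot: [-180.0, -0.0, 85.5]
force: [-0.2, -0.1, 0.5]
gripper_width: 0.565
grip_force: 30.0
```

```bash
python3 -m pendant '[[0,0,-0.5,0,0,0,40],[0,0,-0.5,0,0,0,40],[0,0,-0.2,0,0,0,40],[0,0,0,0,0,0,40],[0,0,0,0,0,0,40]]'; python3 -m pendant '[[2,0,0,0,0,0,40],[2,0,0,0,0,0,40],[1,0,0,0,0,0,40],[1,0,0,0,0,0,40],[0,0,0,0,0,0,40],[0,0,0,0,0,0,40]]'
```

```text
t: 4.38
ee_pos: [0.4651, 0.203, 0.0397]
tcp_rot: [-180.0, 0.0, 85.5]
force: [-0.0, -0.1, -4.2]
gripper_width: 0.559
grip_force: 30.0
t: 4.88
ee_pos: [0.4658, 0.2092, 0.0399]
tcp_rot: [-180.0, 0.0, 85.6]
force: [-0.2, -0.2, -3.6]
gripper_width: 0.568
grip_force: 30.0
```

```bash
for i in 1; do python3 -m pendant '[[1,0,0,0,0,0,40],[1,0,0,0,0,0,40],[0,0,0,0,0,0,40],[0,0,0,0,0,0,40]]'; done; python3 -m pendant '[[0.7,0,0,0,0,0,40],[0.7,0,0,0,0,0,40],[0,0,0,0,0,0,40],[0,0,0,0,0,0,40]]'
```

```text
t: 5.22
ee_pos: [0.466, 0.2111, 0.0399]
tcp_rot: [180.0, -0.0, 85.5]
force: [0.9, 0.8, -3.7]
gripper_width: 0.565
grip_force: 30.0
t: 5.55
ee_pos: [0.4661, 0.2125, 0.0399]
tcp_rot: [180.0, 0.0, 85.5]
force: [0.3, -0.8, -3.2]
gripper_width: 0.57
grip_force: 30.0
```

```bash
python3 -m pendant '[[0.7,0,0,0,0,0,40],[0.7,0,0,0,0,0,40],[0,0,0,0,0,0,40],[0,0,0,0,0,0,40]]'; python3 -m pendant '[[0.5,0,0,0,0,0,40],[0.5,0,0,0,0,0,40],[0,0,0,0,0,0,40],[0,0,0,0,0,0,40]]'
```

```text
t: 5.88
ee_pos: [0.4662, 0.2136, 0.0399]
tcp_rot: [-180.0, 0.0, 85.6]
force: [0.1, -2.6, -2.2]
gripper_width: 0.565
grip_force: 30.0
t: 6.22
ee_pos: [0.4663, 0.2147, 0.0399]
tcp_rot: [180.0, 0.0, 85.5]
force: [0.3, -2.9, -2.3]
gripper_width: 0.564
grip_force: 30.0
```

```bash
python3 -m pendant '[[0.5,0,0,0,0,0,40],[0.5,0,0,0,0,0,40],[0,0,0,0,0,0,40],[0,0,0,0,0,0,40]]'; python3 -m pendant '[[0.5,0,0,0,0,0,40],[0.5,0,0,0,0,0,40],[0,0,0,0,0,0,40],[0,0,0,0,0,0,40]]'; python3 -m pendant '[[0.5,0,0,0,0,0,40],[0,0,0,0,0,0,40],[0,0,0,0,0,0,40]]'
```

```text
t: 6.55
ee_pos: [0.4664, 0.2157, 0.0399]
tcp_rot: [-180.0, 0.0, 85.5]
force: [0.5, -5.2, -1.7]
gripper_width: 0.566
grip_force: 30.0
t: 6.88
ee_pos: [0.4664, 0.2166, 0.0399]
tcp_rot: [-180.0, 0.0, 85.5]
force: [0.1, -5.9, -2.2]
gripper_width: 0.566
grip_force: 30.0
t: 7.13
ee_pos: [0.4665, 0.217, 0.0399]
tcp_rot: [-180.0, 0.0, 85.6]
force: [0.1, -6.5, -1.6]
gripper_width: 0.567
grip_force: 30.0
```

```bash
python3 -m pendant '[[0.5,0,0,0,0,0,40],[0,0,0,0,0,0,40],[0,0,0,0,0,0,40],[0,0,0,0,0,0,40]]'; python3 -m pendant '[[0.5,0,0,0,0,0,40],[0,0,0,0,0,0,40],[0,0,0,0,0,0,40],[0,0,0,0,0,0,40]]'
python3 - <<'E'
from h import *
# tilt plan: keep +y top corner y fixed, +y bottom corner height fixed; TCP frame offsets (mm): corner top (95,z+3), bottom (95,z+21)
zt,zb=3,21
def pos(th):  # holder (y,z up) of TCP; tool x=(c,-s)  (nose-down toward +y), tool z down=( -s,-c)
    c,s=np.cos(th),np.sin(th); ex=np.array([c,-s]); ez=np.array([-s,-c])
    top=95*ex+zt*ez; bot=95*ex+zb*ez
    return np.array([95-top[0],-21-bot[1]]),ex,ez
for a,b in [(0,1),(1,2),(2,4),(4,6),(6,8),(8,10),(10,12)]:
    p0,ex,ez=pos(np.radians(a)); p1,_,_=pos(np.radians(b)); d=p1-p0; print(a,b,(d@ex).round(2),(d@ez).round(2))
E
```

```text
t: 7.47
ee_pos: [0.4665, 0.2174, 0.0399]
tcp_rot: [-180.0, 0.0, 85.5]
force: [0.9, -6.2, -1.5]
gripper_width: 0.566
grip_force: 30.0
t: 7.8
ee_pos: [0.4666, 0.2178, 0.0399]
tcp_rot: [-180.0, 0.1, 85.5]
force: [-0.2, -7.7, -2.3]
gripper_width: 0.56
grip_force: 30.0
0 1 0.07 -1.65
1 2 0.07 -1.65
2 4 0.16 -3.28
4 6 0.17 -3.26
6 8 0.17 -3.24
8 10 0.18 -3.22
10 12 0.18 -3.2
```

```bash
python3 -m pendant '[[0.5,0,0,0,0,0,40],[0,0,0,0,0,0,40],[0,0,0,0,0,0,40],[0,0,0,0,0,0,40]]'; python3 -m pendant '[[0,0,-0.8,0,-0.5,0,40],[0,0,-0.8,0,-0.5,0,40],[0,0,-0.8,0,-0.5,0,40],[0,0,0,0,0,0,40],[0,0,0,0,0,0,40]]'
```

```text
t: 8.13
ee_pos: [0.4666, 0.2182, 0.0399]
tcp_rot: [-180.0, 0.1, 85.5]
force: [0.6, -8.1, -1.7]
gripper_width: 0.567
grip_force: 30.0
t: 8.55
ee_pos: [0.4666, 0.2183, 0.0423]
tcp_rot: [-180.0, 1.6, 85.5]
force: [-0.1, -7.7, -2.0]
gripper_width: 0.568
grip_force: 30.0
```

```bash
python3 -m pendant '[[0.1,0,-1.65,0,-1,0,40],[0,0,-1.65,0,-1,0,40],[0,0,0,0,0,0,40],[0,0,0,0,0,0,40]]';  python3 -m pendant '[[0.1,0,-1.65,0,-1,0,40],[0.1,0,-1.65,0,-1,0,40],[0.1,0,-1.65,0,-1,0,40],[0,0,0,0,0,0,40],[0,0,0,0,0,0,40]]'
```

```text
t: 8.88
ee_pos: [0.4666, 0.2186, 0.0457]
tcp_rot: [-180.0, 3.6, 85.6]
force: [0.4, -8.0, -1.9]
gripper_width: 0.563
grip_force: 30.0
t: 9.3
ee_pos: [0.4666, 0.2193, 0.0506]
tcp_rot: [-180.0, 6.6, 85.6]
force: [0.3, -7.2, -1.5]
gripper_width: 0.561
grip_force: 30.0
```

```bash
python3 -m pendant '[[0.1,0,-1.65,0,-1,0,40],[0.1,0,-1.65,0,-1,0,40],[0.1,0,-1.65,0,-1,0,40],[0,0,0,0,0,0,40],[0,0,0,0,0,0,40]]'
python3 - <<'E'
from h import *
im,K,E=cam("side"); cv2.imwrite("pics/s2.png",cv2.resize(im[220:420,150:370],None,fx=3,fy=3,interpolation=2)[:600])
E
```

```text
t: 9.72
ee_pos: [0.4666, 0.2202, 0.0555]
tcp_rot: [-180.0, 9.6, 85.6]
force: [-0.0, -7.7, -0.7]
gripper_width: 0.565
grip_force: 30.0
```

View pics/s2.png

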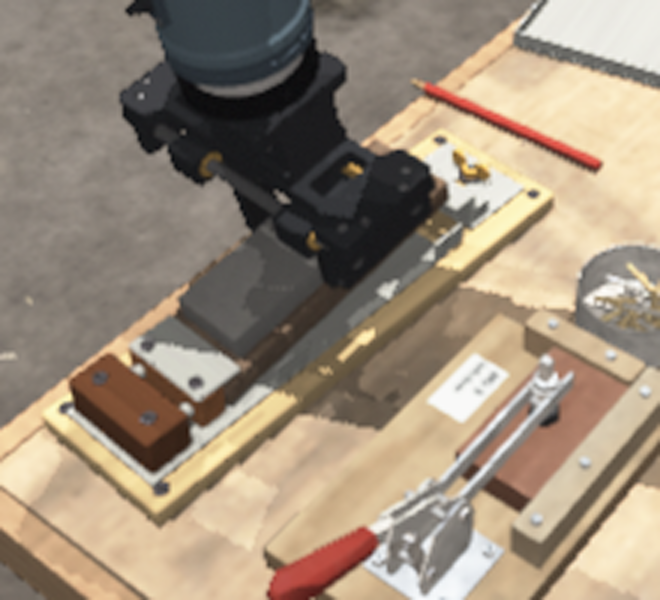

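The picture shows the lip end tipped up near (435,190), clear of the lip at (450,210), with the jaw end still under its lip near (225,360). I draw it out along its own axis.

```bash
python3 -m pendant '[[-2,0,0,0,0,0,40],[-3,0,0,0,0,0,40],[-3,0,0,0,0,0,40],[-2,0,0,0,0,0,40],[0,0,0,0,0,0,40],[0,0,0,0,0,0,40]]'; python3 -m pendant '[[-4,0,0,0,0,0,40],[-4,0,0,0,0,0,40],[-4,0,0,0,0,0,40],[-4,0,0,0,0,0,40],[0,0,0,0,0,0,40],[0,0,0,0,0,0,40]]'
```

```text
t: 10.27
ee_pos: [0.4659, 0.2112, 0.057]
tcp_rot: [180.0, 9.5, 85.5]
force: [0.1, 0.6, -3.4]
gripper_width: 0.565
grip_force: 30.0
t: 10.77
ee_pos: [0.4648, 0.1948, 0.0598]
tcp_rot: [180.0, 9.5, 85.5]
force: [0.2, 0.8, -3.1]
gripper_width: 0.568
grip_force: 30.0
```

```bash
python3 -m pendant '[[-4,0,0,0,0,0,40],[-5,0,0,0,0,0,40],[-1,0,-3,0,0,0,40],[-1,0,-3,0,0,0,40],[-1,0,-3,0,0,0,40],[0,0,0,0,0,0,40],[0,0,0,0,0,0,40]]'; python3 -m pendant '[[-2,0,-8,0,0,0,40],[-2.5,0,-15,0,0,0,40],[-2.5,0,-15,0,0,0,40],[-2.5,0,-15,0,0,0,40],[-2.5,0,-15,0,0,0,40],[0,0,0,0,2,0,40],[0,0,0,0,3,0,40],[0,0,0,0,3,0,40],[0,0,0,0,1.5,0,40],[0,0,0,0,0,0,40]]'
```

```text
t: 11.35
ee_pos: [0.4642, 0.1849, 0.071]
tcp_rot: [179.9, 9.5, 85.5]
force: [-0.7, -0.5, -4.7]
gripper_width: 0.562
grip_force: 30.0
t: 12.18
ee_pos: [0.4638, 0.1835, 0.1401]
tcp_rot: [180.0, -0.0, 85.5]
force: [-0.4, 0.2, -3.7]
gripper_width: 0.566
grip_force: 30.0
```

Run:
```python
from h import *
T=tool(); print(T.round(3).tolist())
plan([.46,-.15,.17],101.4,11)
```

```text
[[0.079, 0.997, 0.0, 0.464], [0.997, -0.079, 0.001, 0.183], [0.001, 0.0, -1.0, 0.14], [0.0, 0.0, 0.0, 1.0]]
[-30.25, 2.05, -2.74, 0.0, -0.0, -1.45]
[-30.29, 1.28, -2.74, 0.0, -0.0, -1.45]
[-30.31, 0.52, -2.74, 0.0, -0.0, -1.45]
[-30.31, -0.25, -2.73, 0.0, -0.0, -1.45]
[-30.3, -1.02, -2.73, 0.0, -0.0, -1.45]
[-30.26, -1.78, -2.73, 0.0, -0.0, -1.45]
[-30.21, -2.54, -2.73, 0.0, -0.0, -1.45]
[-30.13, -3.31, -2.73, 0.0, -0.0, -1.45]
[-30.04, -4.07, -2.72, 0.0, -0.0, -1.45]
[-29.93, -4.83, -2.72, 0.0, -0.0, -1.45]
[-29.8, -5.58, -2.72, 0.0, -0.0, -1.45]
```

```bash
python3 -m pendant '[[-15,1,-3,0,0,-1,40],[-30,1.5,-3,0,0,-1.5,40],[-30.3,0.5,-3,0,0,-1.5,40],[-30.3,-0.3,-3,0,0,-1.5,40],[-30.3,-1,-3,0,0,-1.5,40],[-30.3,-1.8,-3,0,0,-1.5,40],[-30.2,-2.5,-3,0,0,-1.5,40],[-30.1,-3.3,-3,0,0,-1.5,40],[-30,-4,-3,0,0,-1.5,40],[-29.9,-4.8,-3,0,0,-1.5,40],[-29.8,-5.6,-1,0,0,-1,40],[-15,-2,0,0,0,-0.5,40]]'; python3 -m pendant '[[0,0,0,0,0,0,40],[0,0,0,0,0,0,40]]'
python3 - <<'E'
from h import *
im,K,E=cam("wrist"); cv2.imwrite("pics/w3.png",im); np.savez("w3",K=K,E=E); print(tool()[:3,3])
for n in ["wrist","top"]:
    if n=="top": im,K,E=cam("top"); cv2.imwrite("pics/t3.png",im)
    for th,z in [("drip_tray",.014),("stone_mid",.16)]:
      for o in env.outline_of(n,th)[:1]:
        m=o["mask"].astype(np.uint8); print(n,th,o["confidence"],np.round(o["rect"]))
        c=max(cv2.findContours(m,0,2)[0],key=cv2.contourArea)
        P=np.array([ray(K,E,p,z)[:2] for p in c[:,0]],np.float32)
        print(cv2.minAreaRect(P*1000))
E
```

```text
t: 13.18
ee_pos: [0.4607, -0.1519, 0.1715]
tcp_rot: [-180.0, 0.2, 101.5]
force: [-0.4, 0.0, -3.7]
gripper_width: 0.56
grip_force: 30.0
t: 13.35
ee_pos: [0.4605, -0.149, 0.1707]
tcp_rot: [-180.0, -0.0, 101.4]
force: [0.7, 0.5, -3.8]
gripper_width: 0.566
grip_force: 30.0
[ 0.46039107 -0.14815453  0.17047614]
wrist drip_tray 0.96 [392. 288.  36. 231.]
((532.32763671875, -139.04205322265625), (18.021780014038086, 112.35326385498047), 11.333536148071289)
wrist stone_mid 0.85 [317. 259. 153. 336.]
((453.9834289550781, -118.4615707397461), (66.42418670654297, 128.26686096191406), 11.51082706451416)
top drip_tray 0.71 [415. 232. 107.  72.]
((463.7160949707031, -333.30633544921875), (44.845245361328125, 90.29086303710938), 57.12753677368164)
top stone_mid 0.95 [364. 238.  38.  29.]
((442.98333740234375, -120.05528259277344), (39.32144546508789, 80.36054992675781), 59.32038497924805)
```

View pics/w3.png

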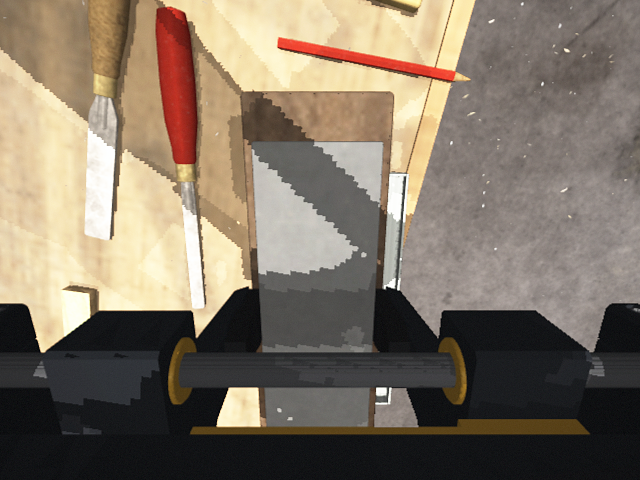

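The wrist view shows the stone held level. The tray's right edge peeks out from (407,173) to (391,404), and its corner at (407,173) gives an independent fix.

Run:
```python
from h import *
d=np.load("w3.npz"); K,E=d["K"],d["E"]
a=ray(K,E,(407.5,172.5),.014)[:2]; b=ray(K,E,(391,404),.014)[:2]; print(a,b,np.degrees(np.arctan2(*(a-b)[::-1]))-90)
y=np.radians(11.4); Rz=np.array([[np.cos(y),-np.sin(y)],[np.sin(y),np.cos(y)]])
c=a-Rz@[.0675,.125]; print("wrist c",c)
# top: first image mask corners by known-size fit was (.489,-.2197)
plan([.5*(c[0]+.489),.5*(c[1]-.2197),.17],101.4,1)
im,K,E=cam("top")
for s in [(c,(0,0,255)),((.489,-.2197),(0,255,0))]:
    q=[proj(K,E,np.append(np.array(s[0])+Rz@[i*.0675,j*.125],.014)) for i,j in [(1,1),(-1,1),(-1,-1),(1,-1)]]
    print(np.round(q,1).tolist())
```

```text
[ 0.52890276 -0.08374869] [ 0.57985454 -0.32797955] 11.78410499438914
wrist c [ 0.48744163 -0.21962446]
[-76.1, 12.51, 0.5, -0.02, -0.01, 0.22]
[[356.8, 212.8], [367.6, 266.7], [468.0, 247.4], [456.2, 193.9]]
[[356.8, 212.2], [367.6, 266.1], [468.0, 246.8], [456.2, 193.2]]
```

```bash
python3 -m pendant '[[-15,2.5,0,0,0,0,40],[-25,4,0,0,0,0,40],[-23,4,0,0,0,0,40],[-13,2,0,0,0,0.2,40],[0,0,20,0,0,0,40],[0,0,35,0,0,0,40],[0,0,35,0,0,0,40],[0,0,25,0,0,0,40],[0,0,12,0,0,0,40],[0,0,6,0,0,0,40],[0,0,0,0,0,0,40],[0,0,0,0,0,0,40]]'
```

```text
t: 14.7
ee_pos: [0.489, -0.2213, 0.0388]
tcp_rot: [179.9, 0.1, 101.3]
force: [0.1, -0.0, -3.6]
gripper_width: 0.56
grip_force: 30.0
```

```bash
python3 -m pendant '[[0,0,4,0,0,0,40],[0,0,4,0,0,0,40],[0,0,3,0,0,0,40],[0,0,2,0,0,0,40],[0,0,0,0,0,0,40],[0,0,0,0,0,0,40]]'; python3 -m pendant '[[0,0,1,0,0,0,40],[0,0,1,0,0,0,40],[0,0,0,0,0,0,40],[0,0,0,0,0,0,40]]'
```

```text
t: 15.2
ee_pos: [0.4881, -0.2206, 0.0246]
tcp_rot: [-180.0, -0.0, 101.3]
force: [0.1, 0.3, -3.0]
gripper_width: 0.562
grip_force: 30.0
t: 15.53
ee_pos: [0.4883, -0.2208, 0.0232]
tcp_rot: [180.0, 0.0, 101.3]
force: [-2.0, 1.3, 4.9]
gripper_width: 0.562
grip_force: 30.0
```

Touched down at the expected height; I release and lift away.

```bash
python3 -m pendant '[[0,0,-0.4,0,0,0,40],[0,0,0,0,0,0,60],[0,0,0,0,0,0,75],[0,0,0,0,0,0,75],[0,0,0,0,0,0,75],[0,0,-10,0,0,0,75],[0,0,-25,0,0,0,75],[0,0,-35,0,0,0,75],[-15,0,-35,0,0,0,75],[-25,0,-30,0,0,0,75],[-20,0,0,0,0,0,75],[0,0,0,0,0,0,75]]'; python3 -m pendant '[[0,0,0,0,0,0,75],[0,0,0,0,0,0,75]]'
python3 - <<'E'
from h import *
im,K,E=cam("wrist"); cv2.imwrite("pics/w4.png",im)
o=env.outline_of("wrist","stone_mid")[0]; c=max(cv2.findContours(o["mask"].astype(np.uint8),0,2)[0],key=cv2.contourArea)
print(o["confidence"],cv2.minAreaRect(np.array([ray(K,E,p,.0205)[:2] for p in c[:,0]],np.float32)*1000))
E
```

```text
t: 16.53
ee_pos: [0.502, -0.284, 0.1622]
tcp_rot: [179.7, 0.4, 101.2]
force: [0.1, 0.1, 0.2]
gripper_width: 0.854
grip_force: 0.0
t: 16.7
ee_pos: [0.4991, -0.2785, 0.1573]
tcp_rot: [-179.9, -0.1, 101.3]
force: [0.3, 0.4, -0.2]
gripper_width: 0.853
grip_force: 0.0
0.57 ((487.6458740234375, -220.46096801757812), (64.52581787109375, 188.52984619140625), 11.646987915039062)
```

View pics/w4.png

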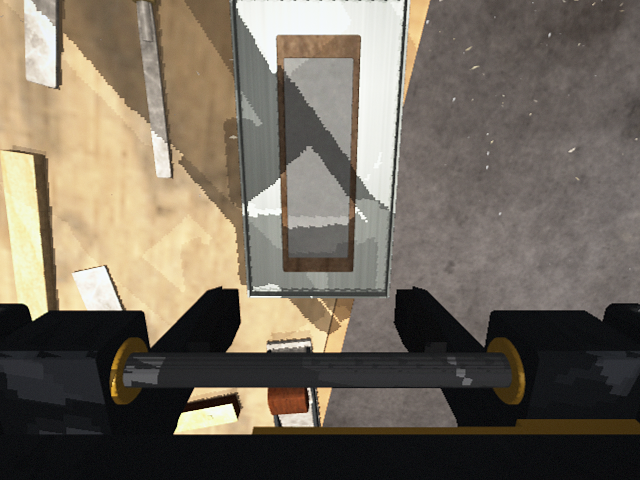

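The stone lies flat and centred in the tray (box at columns 278–360, rows 35–272, inside the tray walls), and the gripper is clear. I hand it in.

```bash
python3 -c "from plant import env; print(env.finish_job())"
```

```text
the job is handed in; nothing more can be done
None
```

The oil stone is out of its cradle and lies flat and centred in the drip tray, let go; I handed the job in at about 17 s, with about 8 N the most felt while pushing the jaw; the judge's verdict was not shown.

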